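# Stack the loaded stack-nest trays turn about

## Robot

A 6-joint arm with a two-finger parallel gripper is mounted at the origin on the work surface. World frame = base frame: x ahead of the robot, y to its left, z up, the work surface at z = 0. Lengths are in mm, angles in rad, forces in N, time in s.
With the tool pointing down it reaches from about 350 to 875 mm from the base axis. Payload 4.2 kg.
Tool frame: the origin (TCP) lies at the very end of the fingers, on their centre line; the grasp point (between the pads) lies 19 mm behind it; z points along the fingers, y is the direction in which the jaws open and shut (so a half turn about z gives the same grasp; the last joint's range is limited). The gripper opens to 85 mm and grips with 20 to 120 N. Pads are 22 mm wide; open, the fingers measure 114 mm over their backs; the gripper's body (76 mm by 85 mm) begins 54 mm behind the grasp point. The pads swing forward as they close: fully open they stand 13 mm farther back than shut.
Start: joints at [-1.046, 0.385, 0.008, 0, -1.194, -0.259], TCP at [164.192, -603.026, 201.212] pointing down, gripper open.
Joint ranges: [-3.14, 3.14], [-1.21, 2.06], [-1.07, 1.41], [-3.16, 2.05], [-2.99, -0.16], [-3.1, 3.1]. Speed limits (rad/s): [2.79, 2.79, 3.14, 3.14, 3.14, 3.14].

## Interface

Orientations are given as a unit quaternion [x, y, z, w].
In Python, from bench import arm, optics, job gives the robot as it stands.
- The arm moves only by the tool send_rows, never from a script. Its argument "steps" is a list that holds one entry, the list of rows, each a list of 5 numbers: the shift along the tool's x, y, z in cm, then the turn about the tool's z in rad, then the opening, from 0 (shut) to 1 (fully open). A call has 1 to 10 rows; each row shifts and turns the pose as measured when the row begins, along the tool's axes as they then stand; what a row does not reach is not made up. A row lasts 1/12 s, in which the tool goes at most 41.7 mm and 7.16 degrees, less where a joint would pass 70% of its speed; a pose out of reach is approached as far as the arm can. A call with a gripper value outside its range is refused whole. The fingers move at their own pace and stop on an object; the grip force is fixed at half the most. Time passes only in rows, so rows that do not move let the fingers close. It gives the time, the measured TCP pose, the force and the opening at its end, in the units of the state.
- arm.read_state(): the state, without advancing time (a new reading comes with each control period).
- optics.get_image(name): name is "scene" or "top" or "wrist"; returns (picture, depth): 384x512x3 uint8, blue, green, red; 384x512 float32, mm along the optical axis (not along the pixel's ray), 0 where there is no reading.
- optics.get_calibration(name): a dict with "K" (3x3 intrinsics, pixels), "rvec" (rotation vector, rad) and "tvec" (3), from world to camera coordinates, as OpenCV has them; the wrist camera has in their place "hand_eye" (4x4, takes a point from camera to tool coordinates, whose origin is the TCP and whose axes are the flange's). Camera axes: x right, y down, z forward; pixel columns grow to the right and rows downward; lengths in mm; the calibration is good to about 2 mm. A picture is of the moment at which its call begins: read the wrist's pose just before it. get_calibration takes no time and is no camera call.
- job.job_done(): hands the job in, once; it reports no verdict.
The state is a dict: "clock": time; "joints": joint angles; "joint_vel": joint speeds; "joint_efforts": joint torques, N m; "position": TCP position; "ee_rot": TCP orientation; "contact_force": force on the tool from outside, world axes, zero at the start; "wrist_torque": the same for the moment, N m; "gripper_width": finger opening in mm.
Only numpy, scipy, OpenCV 4.12 (cv2) and the standard library are available. Lean on these libraries where they do the work, as an engineer would, in place of code of your own. Each camera call takes 0.05 s, during which the arm holds its last target. There are 200 camera calls.

## Task

Stack the three black trays where the one with the display board stands: put the tray with the eight-knob board on it, then the empty tray on top as a cover. Turn each tray end for end against the one below, finger tabs at alternate ends, so that it sits level on the rim lugs instead of nesting onto the board. Let nothing touch the boards in the trays, don't shift the bottom tray, and leave everything else on the bench where it is.

Things in the scene. Friction and masses are not known exactly. Their poses are not given: they have to be found in the camera images.
- tray_a: Black stack-nest tray holding a board with a square display and three shafts: the bottom of the stack. Rim 176 mm long (own x) x 62 mm wide (own y), 64 mm high; origin under its centre, z up. Its top 22 mm is an upright rim skirt, outer faces 62 mm apart: grip across it. Below, it tapers to a 154 x 42 mm base. A flat finger tab sticks out at its +x end. About 0.43 kg.
- tray_b: Black tray of tray_a's shape, holding a board with eight knob shafts in two rows. About 0.34 kg, up or down by a third. Set into another tray turned end for end (tabs at opposite ends, long sides parallel, centres in line), its base goes 6 mm into the 168 x 54 mm rim opening and rests on the lugs, underside 58 mm above the lower tray's.
- tray_c: Black tray of tray_a's shape, empty. About 0.17 kg, up or down by a third. All trays have three lugs inside, 6 mm below the rim top: two in the corners at the +x (tab) end, one in the middle of the -x end, with channels in the body to match. Put in the same way round as the tray below, a tray slips past the lugs and nests down onto its board.
- tray_a_tab (a point): Top of the finger tab of tray_a (17 mm long, 30 mm wide, 5 mm thick), level with the rim top: 96 mm along the tray's +x from its centre, 64 mm above its underside.
- tray_b_tab (a point): Top of the finger tab of tray_b (17 mm long, 30 mm wide, 5 mm thick), level with the rim top: 96 mm along the tray's +x from its centre, 64 mm above its underside.
- tray_c_tab (a point): Top of the finger tab of tray_c (17 mm long, 30 mm wide, 5 mm thick), level with the rim top: 96 mm along the tray's +x from its centre, 64 mm above its underside.
- board_a: Green circuit board 110 x 34 x 4 mm fixed in tray_a, underside 5 mm above the tray's underside (its origin is there), with a display and three black shafts up to 39 mm above the tray's underside. Nothing may touch it.
- board_b: Green circuit board 110 x 34 x 4 mm fixed in tray_b in the same way, with eight black shafts up to 39 mm above the tray's underside. Nothing may touch it.
- paste_jar: Bystander: white screw-top jar, 42 mm across, 60 mm high, standing near the side of tray_b; origin under its centre.
- flux_can: Bystander: plain metal can, 44 mm across, 75 mm high, standing near the side of tray_a; origin under its centre.
- loose_board: Bystander: small green board 50 x 44 mm with four shafts, 34 mm high, lying near the side of tray_c; origin under its centre.
- spray_bottle: Bystander: white bottle, 52 mm across, 170 mm high; origin under its centre.
- multimeter: Bystander: grey hand meter 145 (own x) x 75 x 43 mm, lying flat; origin under its centre.
- screwdriver: Bystander: screwdriver about 170 mm long lying along its own x.
- parts_bin: Bystander: grey open bin 100 (own x) x 80 x 40 mm; origin under its centre.
Mind the look-alikes: they are no part of the job. What is shaped like the tray_c but purple or yellow is not meant.

How it is judged (in metres and radians):
On the way:
1. the eight-knob tray sits on the lugs of the display tray, turned end for end, and has been let go (x of tray_b in the frame of tray_a between -0.01 and 0.01 m and y of tray_b in the frame of tray_a between -0.01 and 0.01 m and z of tray_b in the frame of tray_a between 0.054 and 0.062 m and x of tray_b_tab in the frame of tray_a below -0.07 m and angle between the x axis of tray_b and the x axis of tray_a, either way round below 0.12 rad and angle between tray_b's own z axis and vertical below 0.06 rad and linear speed of tray_b below 0.02 m/s and angular speed of tray_b below 0.2 rad/s and contact force between the fingers and tray_b below 0.2 N), for 0.2 s.
At the end, for the whole second after the job is handed in: tray_b is on the lugs of tray_a, tray_c on those of tray_b, each turned end for end (long sides parallel within 0.12 rad), centred within 10 mm, underside 58 mm (within 4 mm) above that of the tray below, level within 0.06 rad; tray_a within 20 mm of its start; all at rest, released (x of tray_b in the frame of tray_a between -0.01 and 0.01 m and y of tray_b in the frame of tray_a between -0.01 and 0.01 m and z of tray_b in the frame of tray_a between 0.054 and 0.062 m and x of tray_b_tab in the frame of tray_a below -0.07 m and angle between the x axis of tray_b and the x axis of tray_a, either way round below 0.12 rad and angle between each of tray_b, tray_c's own z axis and vertical below 0.06 rad and x of tray_c in the frame of tray_b between -0.01 and 0.01 m and y of tray_c in the frame of tray_b between -0.01 and 0.01 m and z of tray_c in the frame of tray_b between 0.054 and 0.062 m and x of tray_c_tab in the frame of tray_b below -0.07 m and angle between the x axis of tray_c and the x axis of tray_b, either way round below 0.12 rad and linear speed of each of tray_a, tray_b, tray_c below 0.02 m/s and angular speed of each of tray_a, tray_b, tray_c below 0.2 rad/s and distance of tray_a from where it was at the start of the episode below 0.02 m and angle between tray_a's own z axis and vertical below 0.05 rad); the robot touches nothing.
It fails at once if the board in tray_a is touched (over 2 N) (contact force between anything else and board_a above 2 N).
It fails at once if the board in tray_b is touched (over 2 N) (contact force between anything else and board_b above 2 N).
It fails at once if the bottom tray is shifted by more than 20 mm (distance of tray_a from where it was at the start of the episode above 0.02 m).
It fails at once if another thing on the bench is moved by more than 20 mm (distance of any of paste_jar, flux_can, loose_board, spray_bottle, multimeter, screwdriver, parts_bin from where it was at the start of the episode above 0.02 m).
It also fails if it takes over 64 s, if anything falls off the work surface, if the arm or the gripper's body presses on something with over 40 N, if the wrist force passes 120 N, or if a joint passes its speed limit or range.

## Working session

There is one attempt and no reset: what is moved stays moved. The work goes in short steps, Python scripts to look and compute and a tool call to move; the robot and the scene stay as the last step left them, time stands still between calls to the robot, and variables do not carry over. Pictures are saved under pics/ and viewed, about 8 in all and at most 12, crops included, and the job is handed in when it is done.

Besides the shell and the picture viewer there is one more tool, called after ">>>" in YAML: its name, and indented under it one key for each argument. send_rows: Moves the arm, as the interface text tells. Its arguments: {"type":"object","properties":{"steps":{"type":"array","items":{"type":"array","items":{"type":"array","items":{"type":"number"}}}}},"required":["steps"]}

```bash
mkdir -p pics; python3 - <<'E'
from bench import arm, optics
import cv2, numpy as np
s=arm.read_state(); print({k:np.round(v,3).tolist() for k,v in s.items()})
for n in ("top","scene"):
    im,d=optics.get_image(n); cv2.imwrite(f"pics/{n}0.png",im); np.save(f"pics/{n}0.npy",d)
    c=optics.get_calibration(n); print(n,{k:np.round(v,3).tolist() for k,v in c.items()})
print(np.round(optics.get_calibration("wrist")["hand_eye"],3))
im=cv2.imread("pics/top0.png"); cv2.imwrite("pics/top0x.png",cv2.resize(im,(800,600),interpolation=cv2.INTER_CUBIC))
E
```

```text
{'clock': 0.0, 'joints': [-1.046, 0.386, 0.007, -0.001, -1.194, -0.259], 'joint_vel': [0.001, -0.0, 0.001, 0.0, 0.002, -0.001], 'joint_efforts': [-0.001, -39.229, 18.841, 4.186, -0.005, -0.0], 'position': [164.018, -602.398, 200.094], 'ee_rot': [-0.132, 0.991, 0.001, -0.0], 'contact_force': [0.453, -0.377, -0.477], 'wrist_torque': [0.051, -0.01, -0.015], 'gripper_width': 85.293}
top {'K': [[352.53, 0.0, 260.438], [0.0, 352.53, 190.92], [0.0, 0.0, 1.0]], 'rvec': [2.145, -2.18, 0.127], 'tvec': [-24.724, 484.302, 1207.702]}
scene {'K': [[437.937, 0.0, 249.774], [0.0, 437.937, 190.83], [0.0, 0.0, 1.0]], 'rvec': [1.065, 2.596, -0.822], 'tvec': [354.339, -222.768, 1508.742]}
[[-1.00000e-03 -9.46000e-01 -3.23000e-01  8.44730e+01]
 [ 1.00000e+00 -0.00000e+00 -2.00000e-03  3.08000e-01]
 [ 1.00000e-03 -3.23000e-01  9.46000e-01 -1.72277e+02]
 [ 0.00000e+00  0.00000e+00  0.00000e+00  1.00000e+00]]
```

View pics/top0x.png

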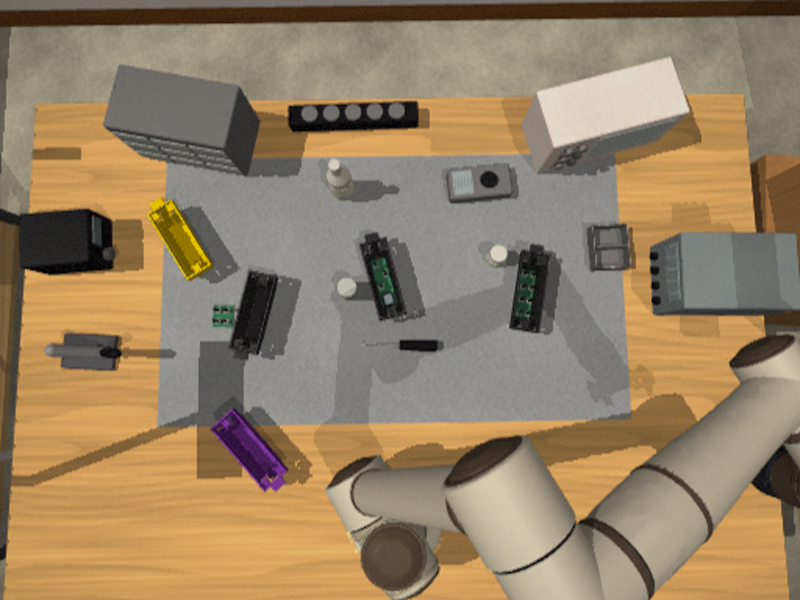

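View pics/scene0.png

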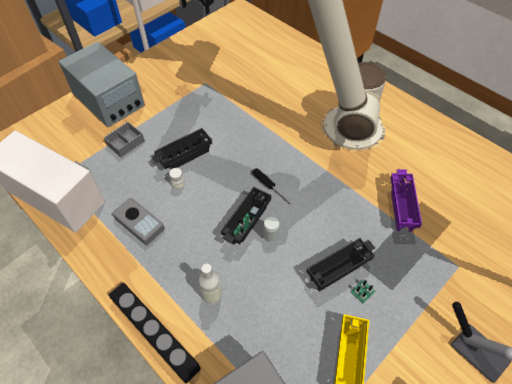

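Top view (800x600 enlargement): tray_a is the display board at (382,280), with the can at (347,288). tray_b is the knob tray at (530,290), with the jar at (498,255). The empty black tray_c is at (255,312), with the loose board at (223,316). The look-alikes are the yellow tray (180,238), the purple tray (250,450) and the black knob strip at the back (352,115). I'll measure all three trays and check them in one crop.

```bash
cat > h.py <<'E'
import numpy as np, cv2
from scipy.spatial.transform import Rotation as R
from bench import arm, optics
def world(name,d,state=None):
    c=optics.get_calibration(name);K=np.array(c["K"])
    v,u=np.mgrid[:384,:512]
    P=np.stack([(u-K[0,2])/K[0,0]*d,(v-K[1,2])/K[1,1]*d,d],-1)
    if name=="wrist":
        H=np.array(c["hand_eye"]);P=P@H[:3,:3].T+H[:3,3]
        return P@R.from_quat(state["ee_rot"]).as_matrix().T+np.array(state["position"])
    M=cv2.Rodrigues(np.array(c["rvec"],float))[0]
    return (P-np.array(c["tvec"]).ravel())@M
def shot(name,tag):
    s=arm.read_state(); im,d=optics.get_image(name)
    cv2.imwrite(f"pics/{tag}.png",im); P=world(name,d,s); P[d==0]=np.nan
    return s,im,d,P
E
python3 - <<'E'
from h import *
im=cv2.imread("pics/top0.png"); d=np.load("pics/top0.npy"); P=world("top",d); P[d==0]=np.nan
for n,(u,v) in dict(a=(382,280),b=(530,290),c=(255,312)).items():
    u=int(u*.64);v=int(v*.64)
    print(n,P[v,u].round())
    s=np.s_[v-40:v+40,u-35:u+35]; Q=P[s].reshape(-1,3)
    dark=im[s].reshape(-1,3).max(1)<75
    m=(Q[:,2]>50)&(Q[:,2]<80)&dark
    q=Q[m].astype(np.float32)
    # largest cluster near
    r=cv2.minAreaRect(q[:,:2]); print(len(q),np.median(q[:,2]),r)
for n,(u,v) in dict(can=(347,288),jar=(498,255),bot=(337,175),loose=(223,316),mm=(478,183),bin=(608,248),purple=(250,450),yellow=(180,238),drv=(420,345)).items():
    print(n,P[int(v*.64),int(u*.64)].round())
cv2.imwrite("pics/crop1.png",cv2.resize(im[135:240,125:365],None,fx=3.3,fy=3.3,interpolation=cv2.INTER_CUBIC))
E
```

```text
a [530.  25.  10.]Traceback (most recent call last):
  File "<stdin>", line 11, in <module>
cv2.error: OpenCV(4.12.0) /io/opencv/modules/imgproc/src/convhull.cpp:143: error: (-215:Assertion failed) total >= 0 && (depth == CV_32F || depth == CV_32S) in function 'convexHull'
```

```bash
python3 - <<'E'
from h import *
im=cv2.imread("pics/top0.png"); d=np.load("pics/top0.npy"); P=world("top",d); P[d==0]=np.nan
for n,(u,v) in dict(a=(382,280),b=(530,290),c=(255,312)).items():
    u=int(u*.64);v=int(v*.64)
    s=np.s_[v-40:v+40,u-35:u+35]; Q=P[s].reshape(-1,3)
    dark=im[s].reshape(-1,3).max(1)<90
    m=(Q[:,2]>48)&(Q[:,2]<85)&dark
    q=np.ascontiguousarray(Q[m][:,:2].astype(np.float32))
    print(n,P[v,u].round(),len(q),np.median(Q[m][:,2]),cv2.minAreaRect(q))
for n,(u,v) in dict(can=(347,288),jar=(498,255),bot=(337,175),loose=(223,316),mm=(478,183),bin=(608,248),purple=(250,450),yellow=(180,238),drv=(420,345)).items():
    print(n,P[int(v*.64),int(u*.64)].round())
cv2.imwrite("pics/crop1.png",cv2.resize(im[135:240,125:365],None,fx=3.3,fy=3.3,interpolation=cv2.INTER_CUBIC))
E
```

```text
a [530.  25.  10.] 327 61.66932265502221 ((527.416259765625, 51.18772888183594), (190.56094360351562, 120.25595092773438), 14.199599266052246)
b [ 503. -313.   11.] 391 60.93316914594782 ((501.82305908203125, -302.5973815917969), (63.32026672363281, 189.92750549316406), 79.39488983154297)
c [463. 315.   4.] 432 60.84594386778615 ((466.09521484375, 352.92926025390625), (162.51747131347656, 201.24644470214844), 76.68666076660156)
can [504.  97.  74.]
jar [ 574. -233.   57.]
bot [738. 114. 127.]
loose [453. 388.   8.]
mm [ 746. -196.   36.]
bin [ 596. -494.   17.]
purple [154. 321.   3.]
yellow [638. 493.   0.]
drv [382. -57.  29.]
```

View pics/crop1.png

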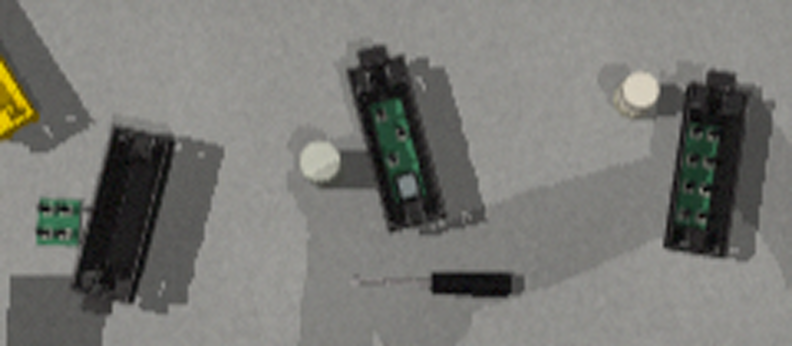

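The crop confirms the choice. tray_a has its tab at the far end (375,60), tray_b has its tab at the far end (720,80), and the black tray_c has its tab at the near-left end (100,300). Next I turn to tray_b's axis, then travel above it.

>>> send_rows:
  steps:
    - [[0,0,-1,0.11,1],[0,0,-1,0.11,1],[0,0,-1,0.11,1],[0,0,0,0.11,1]]

```text
clock: 0.43
position: [163.4, -600.7, 227.6]
ee_rot: [0.096, 0.995, 0.004, -0.002]
contact_force: [0.1, 0.6, 0.3]
gripper_width: 85.4
```

```bash
cat >> h.py <<'E'
def to(x=None,y=None,z=None,hd=None):
    "tool-axes shift (cm) and turn (rad) to a world TCP target / tool-x heading in deg"
    s=arm.read_state();p=np.array(s["position"]);M=R.from_quat(s["ee_rot"]).as_matrix()
    h=np.degrees(np.arctan2(M[1,0],M[0,0]))
    t=np.array([p[i] if q is None else q for i,q in enumerate((x,y,z))])
    print("clk",round(s["clock"],2),"pos",p.round(1),"head",round(h,2),"tilt",M[2,:2].round(4),"j",np.round(s["joints"],2),"F",np.round(s["contact_force"],1),"w",round(s["gripper_width"],1))
    print("shift cm",(M.T@(t-p)/10).round(2),"turn", None if hd is None else round(-np.radians((hd-h+180)%360-180),3))
E
python3 -c "
from h import *
to(502,-305,210,169.4)"
```

```text
clk 0.43 pos [ 163.4 -600.7  227.6] head 168.94 tilt [0.0053 0.0085] j [-1.05  0.37  0.05 -0.   -1.26 -0.72] F [0.1 0.6 0.3] w 85.4
shift cm [-27.57  35.5    1.92] turn -0.008
```

>>> send_rows:
  steps:
    - [[-2.5,3.2,0.15,0,1],[-2.5,3.2,0.15,0,1],[-2.5,3.2,0.15,0,1],[-2.5,3.2,0.15,0,1],[-2.5,3.2,0.15,0,1],[-2.5,3.2,0.15,0,1],[-2.5,3.2,0.15,0,1],[-2.5,3.2,0.15,0,1],[-2.5,3.2,0.15,0,1],[-2.5,3.2,0.15,0,1]]

```text
clock: 1.27
position: [473.9, -332.1, 208.8]
ee_rot: [0.107, 0.994, 0.007, -0.005]
contact_force: [0.4, -0.2, -0.9]
gripper_width: 85.2
```

```bash
python3 -c "
from h import *
to(502,-305,210,169.4)"
```

```text
clk 1.27 pos [ 473.9 -332.1  208.8] head 167.73 tilt [0.0122 0.0123] j [-0.34  0.31 -0.08 -0.01 -1.19 -1.44] F [ 0.4 -0.2 -0.9] w 85.2
shift cm [-2.17  3.25 -0.11] turn -0.029
```

>>> send_rows:
  steps:
    - [[-2.1,3.2,0,-0.03,1],[0,0,0,0,1],[0,0,0,0,1]]

```text
clock: 1.52
position: [507.2, -297.7, 206.3]
ee_rot: [0.087, 0.996, 0.008, -0.007]
contact_force: [-0.2, -0.6, -0.8]
gripper_width: 85.6
```

```bash
cat >> h.py <<'E'
def tray(P,im,c,zt=(58,72),rad=125):
    Q=P.reshape(-1,3); k=im.reshape(-1,3).max(1)<110
    m=(Q[:,2]>zt[0])&(Q[:,2]<zt[1])&(np.hypot(Q[:,0]-c[0],Q[:,1]-c[1])<rad)&k
    q=Q[m]; print("n",len(q),"z",np.median(q[:,2]).round(1))
    return q
E
python3 - <<'E'
from h import *
to(502,-305,210,169.4)
s,im,d,P=shot("wrist","w1"); np.save("pics/w1.npy",P)
q=tray(P,im,(502,-305)); r=cv2.minAreaRect(np.ascontiguousarray(q[:,:2].astype(np.float32))); print(r)
E
```

```text
clk 1.52 pos [ 507.2 -297.7  206.3] head 170.06 tilt [0.0144 0.0142] j [-0.26  0.33 -0.06 -0.01 -1.2  -1.48] F [-0.2 -0.6 -0.8] w 85.6
shift cm [ 0.39 -0.81 -0.37] turn 0.012
n 2033 z 63.4
((501.81024169921875, -304.2664794921875), (62.253578186035156, 190.93524169921875), 79.6008529663086)
```

View pics/w1.png

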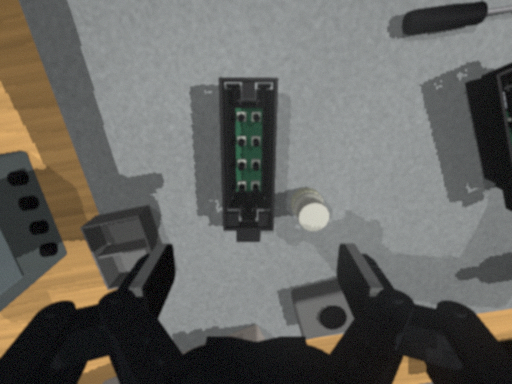

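View: tray_b is at (248,155) with its tab at the bottom (248,235), and the jar's top is at (313,216), beside the tab-end third. A centre grasp is therefore clear of it. The rectangle of 62 x 191 mm at z 63 agrees with the given sizes and with the top camera to within 2 mm.

```bash
python3 -c "
from h import *
to(493.7,-302.8,206,169.6)"
```

```text
clk 1.57 pos [ 507.1 -297.9  206.2] head 170.03 tilt [0.0142 0.0144] j [-0.26  0.33 -0.06 -0.01 -1.2  -1.48] F [ 0.5 -0.2 -1.1] w 85.3
shift cm [ 1.24 -0.71  0.03] turn 0.007
```

>>> send_rows:
  steps:
    - [[1.25,-0.7,0,0.007,1],[0,0,3,0,1],[0,0,3,0,1],[0,0,3,0,1],[0,0,2,0,1],[0,0,0,0,1]]

```text
clock: 2.07
position: [484.5, -307.8, 95.7]
ee_rot: [0.097, 0.995, 0.007, -0.004]
contact_force: [-0.0, -0.7, -0.7]
gripper_width: 85.2
```

```bash
python3 -c "
from h import *
to(493.7,-302.8,29,169.6)"
```

```text
clk 2.07 pos [ 484.5 -307.8   95.7] head 168.92 tilt [0.0095 0.0129] j [-0.29  0.4  -0.25 -0.01 -0.93 -1.46] F [-0.  -0.7 -0.7] w 85.2
shift cm [-0.87  0.58  6.67] turn -0.012
```

>>> send_rows:
  steps:
    - [[-0.8,0.5,0.5,-0.012,1],[0,0,0.3,0,1],[0,0,0,0,1]]

```text
clock: 2.32
position: [491.6, -307.3, 89.2]
ee_rot: [0.093, 0.996, 0.006, -0.004]
contact_force: [-0.1, -0.9, 1.0]
gripper_width: 85.4
```

```bash
python3 -c "
from h import *
to(493.7,-302.8,29,169.6)"
```

```text
clk 2.32 pos [ 491.6 -307.3   89.2] head 169.38 tilt [0.0084 0.012 ] j [-0.29  0.42 -0.24 -0.01 -0.92 -1.46] F [-0.1 -0.9  1. ] w 85.4
shift cm [-0.17  0.41  6.02] turn -0.004
```

>>> send_rows:
  steps:
    - [[-0.1,0.4,1,0,1],[0,0,1.5,0,1],[0,0,1.5,0,1],[0,0,1,0,1],[0,0,0.5,0,1],[0,0,0,0,1]]

```text
clock: 2.82
position: [498.5, -304.0, 37.0]
ee_rot: [0.092, 0.996, 0.005, 0.003]
contact_force: [0.1, -0.2, -0.0]
gripper_width: 85.3
```

```bash
python3 -c "
from h import *
to(493.7,-302.8,29,169.6)"
```

```text
clk 2.82 pos [ 498.5 -304.    37. ] head 169.41 tilt [-0.0058  0.0097] j [-0.28  0.48 -0.29 -0.01 -0.79 -1.47] F [ 0.1 -0.2 -0. ] w 85.3
shift cm [0.5  0.03 0.8 ] turn -0.003
```

>>> send_rows:
  steps:
    - [[0.4,0,0.7,0,1],[0,0,0,0,0.5],[0,0,0,0,0.3],[0,0,0,0,0.3],[0,0,0,0,0.3],[0,0,0,0,0.3],[0,0,0,0,0.3],[0,0,0,0,0.3]]

```text
clock: 3.48
position: [498.0, -306.2, 35.0]
ee_rot: [0.091, 0.996, 0.002, 0.008]
contact_force: [0.7, -0.2, 1.0]
gripper_width: 25.5
```

```bash
python3 -c "
from h import *
to(493.7,-302.8,180,169.6)"
```

```text
clk 3.48 pos [ 498.  -306.2   35. ] head 169.55 tilt [-0.0159  0.0049] j [-0.28  0.48 -0.31 -0.01 -0.77 -1.47] F [ 0.7 -0.2  1. ] w 25.5
shift cm [  0.25   0.33 -14.5 ] turn -0.001
```

The fingers met nothing: width is 25 mm, where about 62 mm was expected. I look before moving further.

```bash
python3 - <<'E'
from h import *
s,im,d,P=shot("wrist","w2")
s,im2,d2,P2=shot("scene","s2"); s,im3,d3,P3=shot("top","t2")
a=cv2.resize(im,(400,300)); b=cv2.resize(im2[90:240,110:310],(400,300)); c=cv2.resize(im3[130:230,270:400],(390,300)); 
cv2.imwrite("pics/m2.png",np.vstack([np.hstack([a,b]),np.hstack([c,np.zeros((300,410,3),np.uint8)])]))
E
```

```text
(no output)
```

View pics/m2.png

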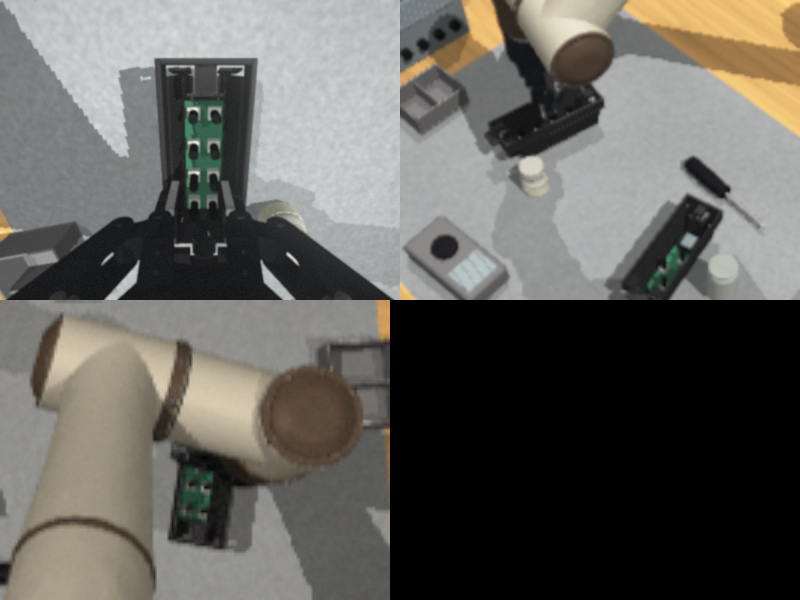

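```bash
python3 - <<'E'
from h import *
to()
s=arm.read_state(); im,d=optics.get_image("wrist"); P=world("wrist",d,s)
print("floor",P[20:60,350:450,2].mean(), "rim pts", [P[v,u].round(1) for v,u in [(100,200),(100,325),(74,265)]])
f=lambda v,u:(v,u,P[v,u].round(1).tolist())
for v in range(225,290,8):
  print([ (u,*P[v,u].round(0).astype(int)) for u in range(205,325,8)])
E
```

```text
clk 3.63 pos [ 497.7 -306.1   34.6] head 169.56 tilt [-0.0149  0.005 ] j [-0.28  0.48 -0.31 -0.01 -0.77 -1.47] F [ 0.1 -0.3 -0.1] w 26.1
shift cm [0. 0. 0.] turn None
floor 0.42441237299052603 rim pts [array([ 413.7, -318.2,   63.3]), array([ 411.9, -291.5,  205.6]), array([ 4.062e+02, -2.831e+02,  4.000e-01])]
[(205, np.int64(509), np.int64(-350), np.int64(0)), (213, np.int64(479), np.int64(-327), np.int64(64)), (221, np.int64(488), np.int64(-327), np.int64(48)), (229, np.int64(500), np.int64(-326), np.int64(26)), (237, np.int64(512), np.int64(-324), np.int64(3)), (245, np.int64(503), np.int64(-315), np.int64(22)), (253, np.int64(507), np.int64(-310), np.int64(17)), (261, np.int64(512), np.int64(-305), np.int64(9)), (269, np.int64(507), np.int64(-298), np.int64(20)), (277, np.int64(509), np.int64(-293), np.int64(20)), (285, np.int64(412), np.int64(-291), np.int64(206)), (293, np.int64(506), np.int64(-282), np.int64(29)), (301, np.int64(497), np.int64(-278), np.int64(48)), (309, np.int64(491), np.int64(-275), np.int64(61)), (317, np.int64(491), np.int64(-270), np.int64(62))]
[(205, n
[... 5547 characters left out ...]
), np.int64(116)), (221, np.int64(488), np.int64(-320), np.int64(108)), (229, np.int64(501), np.int64(-320), np.int64(92)), (237, np.int64(552), np.int64(-331), np.int64(29)), (245, np.int64(553), np.int64(-325), np.int64(29)), (253, np.int64(554), np.int64(-319), np.int64(29)), (261, np.int64(569), np.int64(-315), np.int64(11)), (269, np.int64(555), np.int64(-307), np.int64(30)), (277, np.int64(557), np.int64(-301), np.int64(30)), (285, np.int64(498), np.int64(-294), np.int64(102)), (293, np.int64(485), np.int64(-290), np.int64(118)), (301, np.int64(486), np.int64(-287), np.int64(117)), (309, np.int64(487), np.int64(-284), np.int64(117)), (317, np.int64(488), np.int64(-281), np.int64(117))]
```

```bash
python3 - <<'E'
from h import *
def tips(P,s,tag):
    M=R.from_quat(s["ee_rot"]).as_matrix(); T=(P-np.array(s["position"]))@M
    q=T.reshape(-1,3)
    m=(np.abs(q[:,0])<22)&(np.abs(q[:,1])<62)&(q[:,2]<8)&(q[:,2]>-80)
    q=q[m]
    for sg in (-1,1):
        a=q[q[:,1]*sg>0]; o=a[np.argsort(-a[:,2])]
        print(tag,sg,len(a)); print(o[::max(1,len(o)//14)].round(0).astype(int).tolist())
s=dict(position=[507.2,-297.7,206.3],ee_rot=[.087,.996,.008,-.007])
tips(np.load("pics/w1.npy"),s,"open")
s=arm.read_state(); im,d=optics.get_image("wrist"); P=world("wrist",d,s); P[P[:,:,2]<66]=np.nan
tips(P,s,"now")
to()
E
```

```text
open -1 2179
[[5, -43, -43], [12, -45, -49], [12, -44, -52], [12, -46, -55], [5, -43, -58], [-4, -43, -60], [13, -46, -63], [13, -49, -65], [8, -53, -67], [8, -53, -69], [13, -45, -71], [11, -43, -73], [12, -48, -75], [12, -44, -78], [5, -43, -80]]
open 1 2197
[[5, 42, -42], [13, 46, -48], [0, 42, -52], [9, 53, -55], [12, 48, -58], [13, 49, -60], [5, 42, -63], [-4, 42, -65], [3, 42, -67], [-6, 42, -69], [8, 42, -71], [-1, 42, -73], [-1, 42, -75], [0, 42, -78], [12, 43, -80]]
now -1 2234
[[-7, -13, -32], [8, -24, -40], [-6, -13, -45], [8, -25, -50], [12, -20, -54], [7, -13, -58], [12, -16, -62], [12, -16, -67], [-4, -13, -68], [14, -26, -72], [8, -34, -74], [-3, -15, -76], [13, -22, -77], [13, -25, -79], [13, -33, -80]]
now 1 2253
[[-4, 12, -31], [8, 24, -40], [9, 26, -45], [12, 13, -50], [12, 13, -54], [8, 23, -58], [-6, 12, -62], [-4, 12, -67], [7, 13, -68], [8, 28, -72], [14, 25, -74], [13, 41, -76], [13, 35, -77], [8, 28, -79], [14, 37, -80]]
clk 3.73 pos [ 497.6 -306.1   34.5] head 169.56 tilt [-0.0146  0.0049] j [-0.28  0.48 -0.31 -0.01 -0.77 -1.47] F [-0.   0.1 -0.5] w 26.0
shift cm [0. 0. 0.] turn None
```

The point cloud shows the real fingertips about 31 mm behind the reported TCP at this opening, and about 42 mm behind when open. They closed just above the rim and touched nothing, with zero force. I rise, open, and re-approach with TCP z ≈ -3, which puts the tips at about 35 mm on the skirt.

>>> send_rows:
  steps:
    - [[0,0,-2,0,0.35],[0,0,-2,0,1],[0,0,0,0,1],[0,0,0,0,1],[0,0,0,0,1],[0,0,0,0,1],[0,0,0,0,1]]

```text
clock: 4.32
position: [494.8, -304.7, 72.1]
ee_rot: [0.091, 0.996, 0.003, 0.004]
contact_force: [-0.8, -0.2, -0.3]
gripper_width: 85.4
```

```bash
python3 -c "
from h import *
to(493.7,-302.8,-3,169.6)"
```

```text
clk 4.32 pos [ 494.8 -304.7   72.1] head 169.55 tilt [-0.0073  0.0068] j [-0.28  0.43 -0.27 -0.01 -0.86 -1.47] F [-0.8 -0.2 -0.3] w 85.4
shift cm [0.2  0.11 7.51] turn -0.001
```

>>> send_rows:
  steps:
    - [[0.1,0.1,1,0,1],[0,0,1.5,0,1],[0,0,1.5,0,1],[0,0,1,0,1],[0,0,0.5,0,1],[0,0,0,0,1]]

```text
clock: 4.82
position: [492.0, -302.0, 9.5]
ee_rot: [0.091, 0.996, 0.004, 0.001]
contact_force: [-0.6, 0.6, 0.8]
gripper_width: 85.6
```

```bash
python3 -c "
from h import *
to(493.7,-302.8,-3,169.6)"
```

```text
clk 4.82 pos [ 492.  -302.     9.5] head 169.5 tilt [-0.0016  0.008 ] j [-0.27  0.51 -0.33 -0.01 -0.73 -1.47] F [-0.6  0.6  0.8] w 85.6
shift cm [-0.17 -0.06  1.25] turn -0.002
```

>>> send_rows:
  steps:
    - [[-0.1,0,0.8,0,1],[0,0,0.3,0,1],[0,0,0,0,1],[0,0,0,0,0.3],[0,0,0,0,0.3],[0,0,0,0,0.3],[0,0,0,0,0.3],[0,0,0,0,0.3],[0,0,0,0,0.3]]

```text
clock: 5.57
position: [494.0, -302.2, -1.9]
ee_rot: [0.091, 0.996, 0.004, 0.002]
contact_force: [0.3, 0.1, -2.2]
gripper_width: 61.4
```

```bash
python3 -c "
from h import *
to(493.7,-302.8,-3,169.6)"
```

```text
clk 5.57 pos [ 494.  -302.2   -1.9] head 169.51 tilt [-0.0036  0.0079] j [-0.27  0.53 -0.34 -0.01 -0.7  -1.47] F [ 0.3  0.1 -2.2] w 61.4
shift cm [ 0.02 -0.06  0.11] turn -0.002
```

Gripped at 61.4 mm. I lift and meanwhile refine tray_a's pose from the first top picture.

>>> send_rows:
  steps:
    - [[0,0,-0.5,0,0.3],[0,0,-1.5,0,0.3],[0,0,-3,0,0.3],[0,0,-3,0,0.3],[0,0,-3,0,0.3],[0,0,-2,0,0.3],[0,0,0,0,0.3]]

```text
clock: 6.15
position: [488.2, -301.6, 129.7]
ee_rot: [0.093, 0.996, 0.006, -0.005]
contact_force: [0.6, -0.2, -2.8]
gripper_width: 61.2
```

```bash
python3 - <<'E'
from h import *
im=cv2.imread("pics/top0.png"); d=np.load("pics/top0.npy"); P=world("top",d); P[d==0]=np.nan
for n,(u,v) in dict(a=(382,280),b=(530,290),c=(255,312)).items():
    u=int(u*.64);v=int(v*.64)
    m=((P[:,:,2]>45)&(P[:,:,2]<72)&(im.max(2)<110)).astype(np.uint8)
    k=cv2.connectedComponents(cv2.dilate(m,np.ones((2,2))))[1]
    s=np.zeros_like(m); s[v-40:v+40,u-35:u+35]=1
    lab=np.bincount(k[(s>0)&(m>0)]).argmax(); q=P[(k==lab)&(m>0)]
    q=q[q[:,2]>56]
    r=cv2.minAreaRect(np.ascontiguousarray(q[:,:2].astype(np.float32))); bx=cv2.boxPoints(r)
    print(n,len(q),r)
to(z=130)
E
```

```text
a 258 ((535.1500854492188, 23.001365661621094), (191.57818603515625, 61.71294021606445), 14.264481544494629)
b 294 ((502.53302001953125, -302.7303466796875), (63.32026672363281, 191.22120666503906), 79.39488983154297)
c 325 ((450.1885986328125, 306.309814453125), (63.7536506652832, 191.74667358398438), 76.3859634399414)
clk 6.15 pos [ 488.2 -301.6  129.7] head 169.35 tilt [0.0113 0.0111] j [-0.28  0.37 -0.21 -0.01 -1.01 -1.47] F [ 0.6 -0.2 -2.8] w 61.2
shift cm [ 0.    0.   -0.03] turn None
```

>>> send_rows:
  steps:
    - [[0,0,0,-0.12,0.3],[0,0,0,-0.12,0.3],[0,0,0,-0.12,0.3],[0,0,0,-0.12,0.3],[0,0,0,-0.12,0.3],[0,0,0,-0.12,0.3],[0,0,0,-0.12,0.3],[0,0,0,-0.12,0.3],[0,0,0,-0.12,0.3],[0,0,0,-0.12,0.3]]

```text
clock: 6.98
position: [478.2, -296.1, 115.7]
ee_rot: [-0.506, 0.863, 0.019, -0.005]
contact_force: [0.0, 0.3, -3.0]
gripper_width: 61.3
```

>>> send_rows:
  steps:
    - [[0,0,0,-0.12,0.3],[0,0,0,-0.12,0.3],[0,0,0,-0.12,0.3],[0,0,0,-0.12,0.3],[0,0,0,-0.12,0.3],[0,0,0,-0.12,0.3],[0,0,0,-0.12,0.3],[0,0,0,-0.12,0.3],[0,0,0,-0.12,0.3],[0,0,0,-0.12,0.3]]

```text
clock: 7.82
position: [465.6, -289.8, 96.6]
ee_rot: [0.914, -0.404, -0.034, -0.009]
contact_force: [-0.6, 0.3, -3.8]
gripper_width: 61.1
```

```bash
python3 -c "
from h import *
to(527,21,130,14.3)"
```

```text
clk 7.82 pos [ 465.6 -289.8   96.6] head -47.66 tilt [-0.0696  0.0115] j [-0.28  0.39 -0.26 -0.03 -0.99  1.04] F [-0.6  0.3 -3.8] w 61.1
shift cm [-19.03 -25.45  -2.32] turn -1.081
```

Turning under load drifts: the tool has tilted 0.07 rad and dropped 33 mm. I test how it behaves with rows that only hold or rise before going on.

>>> send_rows:
  steps:
    - [[0,0,0,0,0.3],[0,0,0,0,0.3],[0,0,0,0,0.3],[0,0,0,0,0.3]]

```text
clock: 8.15
position: [462.5, -288.3, 91.9]
ee_rot: [0.913, -0.407, -0.038, -0.009]
contact_force: [0.6, 0.3, -2.9]
gripper_width: 61.0
```

```bash
python3 -c "
from h import *
to(527,21,130,14.3)"
```

```text
clk 8.15 pos [ 462.5 -288.3   91.9] head -48.04 tilt [-0.0774  0.0148] j [-0.28  0.4  -0.26 -0.03 -0.98  1.03] F [ 0.6  0.3 -2.9] w 61.0
shift cm [-18.92 -25.44  -2.73] turn -1.088
```

>>> send_rows:
  steps:
    - [[0,0,-2,0,0.3],[0,0,-2,0,0.3],[0,0,-2,0,0.3]]

```text
clock: 8.4
position: [461.8, -289.1, 147.1]
ee_rot: [0.911, -0.409, -0.046, -0.009]
contact_force: [0.2, 0.6, -3.0]
gripper_width: 61.5
```

```bash
python3 -c "
from h import *
to(527,21,130,14.3)"
```

```text
clk 8.4 pos [ 461.8 -289.1  147.1] head -48.45 tilt [-0.0912  0.0212] j [-0.28  0.35 -0.18 -0.03 -1.13  1.02] F [ 0.2  0.6 -3. ] w 61.5
shift cm [-18.65 -25.51   2.88] turn -1.095
```

Each loaded row sags about 1.2 mm and 0.002 rad, because the target restarts from the measured pose. Plan: finish the turn, set tray_b on free bench next to its old place so that contact levels the tool, then make the short remaining carry.

>>> send_rows:
  steps:
    - [[-0.8,-0.75,-0.1,-0.122,0.3],[-0.7,-0.85,-0.1,-0.122,0.3],[-0.6,-0.9,-0.1,-0.122,0.3],[-0.5,-1,-0.1,-0.122,0.3],[-0.4,-1.05,-0.1,-0.122,0.3],[-0.25,-1.1,-0.1,-0.122,0.3],[-0.1,-1.1,-0.1,-0.122,0.3],[0,-1.1,-0.1,-0.122,0.3],[0.1,-1.1,-0.1,-0.122,0.3]]

```text
clock: 9.15
position: [464.9, -189.0, 166.2]
ee_rot: [0.99, 0.139, -0.029, -0.03]
contact_force: [-0.0, 0.6, -3.4]
gripper_width: 61.1
```

```bash
python3 -c "
from h import *
to(450,-190,0,14.3)"
```

```text
clk 9.15 pos [ 464.9 -189.   166.2] head 16.03 tilt [-0.0483 -0.0666] j [-0.09  0.25 -0.27 -0.05 -1.12  1.96] F [-0.   0.6 -3.4] w 61.1
shift cm [-0.65  0.8  16.65] turn 0.03
```

>>> send_rows:
  steps:
    - [[0,0,3,0,0.3],[0,0,3.5,0,0.3],[0,0,3.5,0,0.3],[0,0,3,0,0.3],[0,0,1.5,0,0.3]]

```text
clock: 9.57
position: [463.4, -180.7, 24.4]
ee_rot: [0.99, 0.139, -0.018, -0.026]
contact_force: [-1.1, 0.9, -2.9]
gripper_width: 61.4
```

```bash
python3 -c "
from h import *
to(450,-190,0,14.3)"
```

```text
clk 9.57 pos [ 463.4 -180.7   24.4] head 16.08 tilt [-0.0279 -0.0568] j [-0.08  0.41 -0.46 -0.06 -0.75  1.97] F [-1.1  0.9 -2.9] w 61.4
shift cm [-1.47  0.67  2.45] turn 0.031
```

>>> send_rows:
  steps:
    - [[0,0,0.8,0,0.3],[0,0,0.8,0,0.3],[0,0,0.5,0,0.3],[0,0,0.4,0,0.3],[0,0,0.3,0,0.3]]

```text
clock: 9.98
position: [459.3, -179.8, -1.2]
ee_rot: [0.99, 0.139, -0.022, -0.026]
contact_force: [-7.3, 5.1, 18.5]
gripper_width: 61.1
```

```bash
python3 -c "
from h import *
to(450,-190,0,14.3)"
```

```text
clk 9.98 pos [ 459.3 -179.8   -1.2] head 16.05 tilt [-0.0368 -0.0582] j [-0.07  0.45 -0.48 -0.07 -0.7   1.97] F [-7.3  5.1 18.5] w 61.1
shift cm [-1.19  0.72 -0.12] turn 0.03
```

>>> send_rows:
  steps:
    - [[0,0,0.3,0,0.3],[0,0,0.3,0,0.3],[0,0,0.3,0,0.3],[0,0,0.3,0,0.3],[0,0,0.3,0,0.3]]

```text
clock: 10.4
position: [459.7, -179.8, -1.3]
ee_rot: [0.99, 0.14, -0.019, -0.025]
contact_force: [-6.5, 2.9, 12.1]
gripper_width: 61.0
```

```bash
python3 -c "
from h import *
to(450,-190,0,14.3)"
```

```text
clk 10.4 pos [ 459.7 -179.8   -1.3] head 16.13 tilt [-0.03  -0.055] j [-0.07  0.45 -0.49 -0.06 -0.69  1.98] F [-6.5  2.9 12.1] w 61.0
shift cm [-1.22  0.71 -0.13] turn 0.032
```

>>> send_rows:
  steps:
    - [[0,0,0.7,0,0.3],[0,0,0.7,0,0.3],[0,0,0.7,0,0.3],[0,0,0.7,0,0.3],[0,0,0.7,0,0.3],[0,0,0.7,0,0.3],[0,0,0.7,0,0.3],[0,0,0.7,0,0.3]]

```text
clock: 11.07
position: [460.2, -179.6, -1.7]
ee_rot: [0.99, 0.14, -0.013, -0.021]
contact_force: [-14.1, 7.0, 43.5]
gripper_width: 61.5
```

```bash
python3 -c "
from h import *
to(450,-190,0,14.3)"
```

```text
clk 11.07 pos [ 460.2 -179.6   -1.7] head 16.16 tilt [-0.0204 -0.0453] j [-0.07  0.44 -0.5  -0.06 -0.67  1.97] F [-14.1   7.   43.5] w 61.5
shift cm [-1.27  0.7  -0.18] turn 0.033
```

>>> send_rows:
  steps:
    - [[0,0,0.6,0,0.3],[0,0,0.6,0,0.3],[0,0,0.6,0,0.3],[0,0,0.6,0,0.3],[0,0,0.6,0,0.3],[0,0,0.6,0,0.3],[0,0,0.6,0,0.3],[0,0,0.6,0,0.3],[0,0,0.6,0,0.3],[0,0,0.6,0,0.3]]

```text
clock: 11.9
position: [460.6, -179.5, -1.9]
ee_rot: [0.99, 0.14, -0.008, -0.016]
contact_force: [-11.4, 7.1, 35.6]
gripper_width: 61.4
```

>>> send_rows:
  steps:
    - [[0,0,0.6,0,0.3],[0,0,0.6,0,0.3],[0,0,0.6,0,0.3],[0,0,0.6,0,0.3],[0,0,0.6,0,0.3],[0,0,0.6,0,0.3],[0,0,0.6,0,0.3],[0,0,0.3,0,0.3],[0,0,0.1,0,0.3],[0,0,0,0,0.3]]

```text
clock: 12.73
position: [463.1, -179.9, 1.1]
ee_rot: [0.99, 0.14, -0.002, -0.012]
contact_force: [-0.7, 0.1, -4.3]
gripper_width: 61.5
```

```bash
python3 - <<'E'
from h import *
to(527,21,130,14.3)
s,im,d,P=shot("wrist","w3")
s,im3,d3,P3=shot("top","t3")
a=cv2.resize(im,(400,300)); c=cv2.resize(im3[120:240,220:380],(400,300))
cv2.imwrite("pics/m3.png",np.hstack([a,c]))
E
```

```text
clk 12.73 pos [ 463.1 -179.9    1.1] head 16.08 tilt [-0.     -0.0238] j [-0.06  0.43 -0.52 -0.04 -0.63  1.94] F [-0.7  0.1 -4.3] w 61.5
shift cm [ 11.7  -17.84 -12.47] turn 0.031
```

View pics/m3.png

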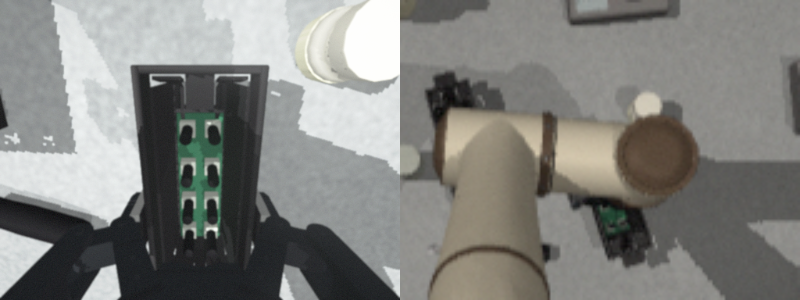

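Wrist view: tray_b is gripped across both skirts at (135..268, 70..260) and the board is untouched. The jar at (345,50) is clear. Tilt is now (0, -0.024). I check where the tray sits in the grip and then carry it.

```bash
cat >> h.py <<'E'
def ingrip(tag="g"):
    s,im,d,P=shot("wrist",tag); M=R.from_quat(s["ee_rot"]).as_matrix()
    T=((P-np.array(s["position"]))@M).reshape(-1,3); z=np.array(T[:,2])
    m=(T[:,0]>25)&(T[:,0]<120)&(np.abs(T[:,1])<50)&(z>-80)&(z<-52)
    q=T[m]; A=np.c_[q[:,:2],np.ones(len(q))]
    r=q[q[:,2]<np.percentile(q[:,2],60)]
    print("rim n",len(q),"tool-z pct",np.percentile(q[:,2],[5,25,50,75,95]).round(1),"x max",np.percentile(q[:,0],[97,99,99.8]).round(1),"y",np.percentile(q[:,1],[.5,2,98,99.5]).round(1))
    for a,b in((30,50),(50,70),(70,88)):
        k=q[(q[:,0]>a)&(q[:,0]<b)]; print(a,b,"L",np.median(k[k[:,1]<-20][:,1:],0).round(1),"R",np.median(k[k[:,1]>20][:,1:],0).round(1))
E
python3 -c "
from h import *
ingrip(); to(527,21,130,14.3)"
```

```text
rim n 9130 tool-z pct [-68.3 -67.3 -66.2 -61.3 -53.6] x max [83.9 84.3 84.3] y [-31.1 -30.6  30.   30.3]
30 50 L [-27.7 -65.7] R [ 27. -66.]
50 70 L [-27.6 -66.1] R [ 27.  -66.4]
70 88 L [-27.4 -66.9] R [ 26.8 -67.3]
clk 12.88 pos [ 4.625e+02 -1.798e+02 -1.000e-01] head 16.08 tilt [-0.0024 -0.0248] j [-0.06  0.43 -0.52 -0.04 -0.63  1.94] F [-0.4  0.5 -2.9] w 61.1
shift cm [ 11.73 -17.83 -12.6 ] turn 0.031
```

>>> send_rows:
  steps:
    - [[0,0,-2,0,0.3],[0,0,-3,0,0.3],[1,-1.5,-3,0.015,0.3],[1.7,-2.5,-2,0.015,0.3],[2,-3,-0.5,0,0.3],[2,-3,-0.1,0,0.3],[2,-3,-0.1,0,0.3],[1.5,-2.3,-0.1,0,0.3],[0.8,-1.2,-0.1,0,0.3]]

```text
clock: 13.63
position: [530.7, 10.1, 111.8]
ee_rot: [0.993, 0.118, -0.007, -0.014]
contact_force: [0.6, -0.4, -4.4]
gripper_width: 61.1
```

```bash
python3 -c "
from h import *
to(530.6,21.9,75,14.3)"
```

```text
clk 13.63 pos [530.7  10.1 111.8] head 13.62 tilt [-0.011  -0.0302] j [ 0.3   0.32 -0.32 -0.04 -0.94  1.53] F [ 0.6 -0.4 -4.4] w 61.1
shift cm [ 0.31 -1.03  3.71] turn -0.012
```

>>> send_rows:
  steps:
    - [[0.2,-0.6,0,-0.012,0.3],[0.1,-0.2,0,0,0.3]]

```text
clock: 13.8
position: [532.7, 22.0, 110.8]
ee_rot: [0.992, 0.127, -0.007, -0.015]
contact_force: [0.1, 0.2, -3.6]
gripper_width: 61.0
```

```bash
python3 -c "
from h import *
ingrip('g2'); to(530.6,21.9,75,14.3)"
```

```text
rim n 9103 tool-z pct [-68.2 -67.3 -66.1 -61.3 -53.7] x max [83.9 84.3 84.3] y [-31.  -30.5  30.   30.5]
30 50 L [-27.6 -65.7] R [ 27.1 -66. ]
50 70 L [-27.6 -66.1] R [ 27.  -66.4]
70 88 L [-27.3 -67. ] R [ 26.9 -67.2]
clk 13.85 pos [532.8  21.8 110.7] head 14.56 tilt [-0.0112 -0.0307] j [ 0.32  0.33 -0.32 -0.04 -0.94  1.52] F [ 0.4 -0.6 -3.3] w 61.2
shift cm [-0.17  0.05  3.58] turn 0.005
```

>>> send_rows:
  steps:
    - [[-0.15,0.05,1,0,0.3],[0,0,1,0,0.3],[0,0,1,0,0.3],[0,0,0.3,0,0.3]]

```text
clock: 14.18
position: [529.2, 18.6, 75.2]
ee_rot: [0.992, 0.125, -0.009, -0.014]
contact_force: [-0.4, -0.6, -3.9]
gripper_width: 61.3
```

```bash
python3 -c "
from h import *
to(530.6,21.9,60,14.3)"
```

```text
clk 14.18 pos [529.2  18.6  75.2] head 14.36 tilt [-0.0133 -0.0304] j [ 0.32  0.36 -0.36 -0.04 -0.85  1.53] F [-0.4 -0.6 -3.9] w 61.3
shift cm [ 0.23 -0.24  1.53] turn 0.001
```

>>> send_rows:
  steps:
    - [[0.25,-0.2,0.3,0,0.3],[0.05,-0.1,0.5,0,0.3],[0,0,0.5,0,0.3]]

```text
clock: 14.43
position: [530.9, 21.0, 60.6]
ee_rot: [0.992, 0.124, -0.009, -0.014]
contact_force: [-0.2, -1.1, -3.1]
gripper_width: 61.0
```

```bash
python3 -c "
from h import *
to(530.6,21.9,56,14.3)"
```

```text
clk 14.43 pos [530.9  21.   60.6] head 14.21 tilt [-0.0148 -0.0299] j [ 0.32  0.39 -0.37 -0.04 -0.82  1.52] F [-0.2 -1.1 -3.1] w 61.0
shift cm [ 0.   -0.08  0.46] turn -0.002
```

Well centred (under 1 mm off by my measurement), with the underside at about 62 mm. I lower gently onto the lugs.

>>> send_rows:
  steps:
    - [[0,-0.05,0.3,0,0.3],[0,0,0.3,0,0.3],[0,0,0.2,0,0.3]]

```text
clock: 14.68
position: [530.9, 21.3, 55.9]
ee_rot: [0.992, 0.124, -0.01, -0.013]
contact_force: [-6.3, 0.5, 12.0]
gripper_width: 61.2
```

```bash
python3 -c "
from h import *
to(530.6,21.9,56,14.3)"
```

```text
clk 14.68 pos [530.9  21.3  55.9] head 14.27 tilt [-0.0162 -0.028 ] j [ 0.33  0.39 -0.38 -0.04 -0.81  1.52] F [-6.3  0.5 12. ] w 61.2
shift cm [-0.01 -0.07 -0.01] turn -0.0
```

>>> send_rows:
  steps:
    - [[0,0,0.1,0,0.3],[0,0,0,0,0.78],[0,0,0,0,0.85],[0,0,0,0,1],[0,0,0,0,1],[0,0,0,0,1]]

```text
clock: 15.18
position: [534.5, 22.3, 58.6]
ee_rot: [0.992, 0.125, -0.005, -0.013]
contact_force: [0.2, 0.7, -0.6]
gripper_width: 85.4
```

```bash
python3 -c "
from h import *
ingrip('g3'); to(z=150)"
```

```text
rim n 7511 tool-z pct [-64.6 -63.6 -62.4 -57.9 -54.9] x max [81.3 81.6 81.6] y [-32.3 -31.9  28.7  29.2]
30 50 L [-29.2 -61.7] R [ 26.1 -63.5]
50 70 L [-29.1 -62. ] R [ 26.2 -63.6]
70 88 L [-28.5 -62.6] R [ 25.8 -63.9]
clk 15.23 pos [534.5  22.3  58.6] head 14.4 tilt [-0.0073 -0.0269] j [ 0.33  0.39 -0.38 -0.04 -0.81  1.52] F [ 0.2 -0.  -0.2] w 85.4
shift cm [-0.07 -0.25 -9.14] turn None
```

tray_b is released. Its rim reads about 121 mm (122 expected) and it is centred. I rise, turning toward tray_c's axis.

>>> send_rows:
  steps:
    - [[0,0,-1.5,0,1],[0,0,-2,0,1],[0,0,-3,0,1],[0,0,-3,0,1],[0,0,-2,0.12,1],[0,0,0,0.12,1],[0,0,0,0.12,1],[0,0,0,0.12,1],[0,0,0,0,1]]

```text
clock: 15.98
position: [536.5, 18.8, 178.6]
ee_rot: [0.992, -0.125, -0.009, -0.01]
contact_force: [-0.4, 0.5, 0.6]
gripper_width: 85.4
```

```bash
python3 -c "
from h import *
to(458.2,304.4,160,-13.6)"
```

```text
clk 15.98 pos [536.5  18.8 178.6] head -14.31 tilt [-0.0198 -0.0187] j [ 0.32  0.26 -0.22 -0.03 -1.09  1.01] F [-0.4  0.5  0.6] w 85.4
shift cm [-14.61 -25.69   2.63] turn -0.012
```

>>> send_rows:
  steps:
    - [[-1,-1.7,0,0,1],[-1.9,-3.2,0.3,0,1],[-1.9,-3.2,0.3,0,1],[-1.9,-3.2,0.3,0,1],[-1.9,-3.2,0.3,0,1],[-1.9,-3.2,0.3,0,1],[-1.9,-3.2,0.3,0,1],[-1.5,-2.7,0.3,0,1],[-0.8,-1.7,0,-0.01,1],[0,0,0,0,1]]

```text
clock: 16.82
position: [450.5, 310.7, 162.4]
ee_rot: [0.994, -0.106, -0.008, -0.01]
contact_force: [0.8, -0.3, 0.0]
gripper_width: 85.5
```

```bash
python3 - <<'E'
from h import *
s,im,d,P=shot("wrist","w4"); 
q=tray(P,im,(458,304)); r=cv2.minAreaRect(np.ascontiguousarray(q[:,:2].astype(np.float32))); print(r)
s,it,dt,Pt=shot("top","t4"); qb=tray(Pt,it,(527,21),(110,132)); print(cv2.minAreaRect(np.ascontiguousarray(qb[:,:2].astype(np.float32))))
cv2.imwrite("pics/m4.png",np.hstack([cv2.resize(im,(400,300)),cv2.resize(it[120:240,140:300],(400,300),interpolation=cv2.INTER_CUBIC)]))
to(458.2,304.4,-3,-13.6)
E
```

```text
n 2597 z 63.2
((450.1065673828125, 305.6325378417969), (61.76420211791992, 191.8021240234375), 76.26398468017578)
n 308 z 121.1
((521.6602783203125, 19.547210693359375), (191.3118438720703, 61.793792724609375), 14.298739433288574)
clk 16.92 pos [450.6 307.8 162.2] head -12.33 tilt [-0.0192 -0.0162] j [ 0.88  0.28 -0.23 -0.03 -1.05  0.49] F [-0.2 -0.3 -0.1] w 85.3
shift cm [ 1.13  0.44 16.5 ] turn 0.022
```

View pics/m4.png

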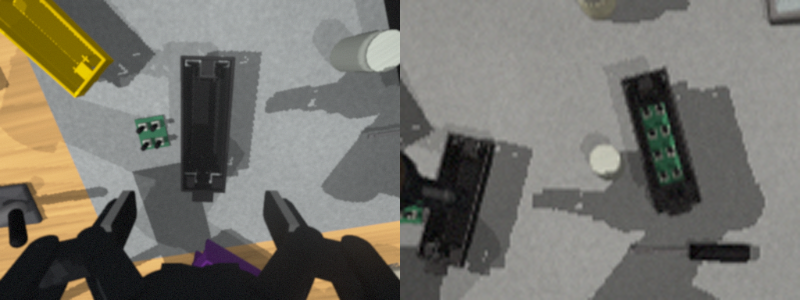

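tray_c is at (207,125) in the wrist view, with its tab at the bottom (203,196). The loose board is at (152,132), close to the middle of its side. In the top crop the knob tray sits on tray_a with its tab at the near end (680,207). Now the board's exact clearance in tray_c's frame.

```bash
python3 - <<'E'
from h import *
s,im,d,P=shot("wrist","w5")
h=np.radians(-13.7); c=np.array([458.1,303.7])
ax=np.array([np.cos(h),np.sin(h)]); ay=np.array([-np.sin(h),np.cos(h)])
Q=P.reshape(-1,3); D=Q[:,:2]-c; u=D@ax; v=D@ay
m=(Q[:,2]>4)&(Q[:,2]<50)&(v>34)&(v<130)&(np.abs(u)<80)
print(m.sum(),"u",np.percentile(u[m],[.5,5,50,95,99.5]).round(),"v",np.percentile(v[m],[.5,5,50,95,99.5]).round(),"z",np.percentile(Q[m,2],[50,95,99.5]).round())
for lo in (34,44,54,64): 
    k=m&(v>lo)&(v<lo+10); print(lo,k.sum(),u[k].min().round() if k.any() else '',u[k].max().round() if k.any() else '',Q[k,2].max().round() if k.any() else '')
g=c+38*ax; print(g); to(*g,-2,-13.7)
E
```

```text
772 u [-44. -38. -14.  70.  79.] v [ 59.  64.  83. 120. 129.] z [13. 45. 49.]
34 0   
44 0   
54 44 -41.0 5.0 12.0
64 253 -45.0 6.0 36.0
[495.01886656 294.70015045]
clk 16.97 pos [450.9 307.  162.4] head -12.44 tilt [-0.0192 -0.0162] j [ 0.88  0.28 -0.23 -0.03 -1.05  0.49] F [-0.3 -0.8 -0.1] w 85.3
shift cm [ 4.88  0.51 16.34] turn 0.022
```

>>> send_rows:
  steps:
    - [[2,0.2,0,0.02,1],[1.5,0.3,2,0,1],[0,0,2.5,0,1],[0,0,2.5,0,1],[0,0,1.5,0,1],[0,0,0,0,1]]

```text
clock: 17.47
position: [488.0, 288.1, 76.4]
ee_rot: [0.993, -0.121, -0.007, -0.011]
contact_force: [0.7, -1.0, -1.1]
gripper_width: 85.6
```

```bash
python3 -c "
from h import *
to(482.4,297.8,-3,-13.7)"
```

```text
clk 17.47 pos [488.  288.1  76.4] head -13.84 tilt [-0.0158 -0.0201] j [ 0.8   0.41 -0.29 -0.03 -0.86  0.54] F [ 0.7 -1.  -1.1] w 85.6
shift cm [-0.65 -0.65  7.97] turn -0.002
```

>>> send_rows:
  steps:
    - [[-0.5,-0.6,0.3,0,1],[-0.1,-0.2,0.5,0,1],[0,0,1.5,0,1],[0,0,1.5,0,1],[0,0,1,0,1],[0,0,0.5,0,1]]

```text
clock: 17.97
position: [488.0, 299.8, 27.9]
ee_rot: [0.993, -0.121, -0.002, -0.015]
contact_force: [-0.8, -0.4, 0.3]
gripper_width: 85.5
```

```bash
python3 -c "
from h import *
to(482.4,297.8,-3,-13.7)"
```

```text
clk 17.97 pos [488.  299.8  27.9] head -13.88 tilt [-0.0082 -0.0299] j [ 0.82  0.47 -0.34 -0.03 -0.74  0.53] F [-0.8 -0.4  0.3] w 85.5
shift cm [-0.47  0.42  3.08] turn -0.003
```

>>> send_rows:
  steps:
    - [[-0.4,0.3,0.2,0,1],[-0.1,0,0.7,0,1],[0,0,1,0,1],[0,0,0.7,0,1],[0,0,0.3,0,1]]

```text
clock: 18.38
position: [483.0, 300.5, -1.2]
ee_rot: [0.993, -0.12, -0.001, -0.017]
contact_force: [-0.1, -0.3, -0.1]
gripper_width: 85.7
```

```bash
python3 -c "
from h import *
to(482.4,297.8,-3,-13.7)"
```

```text
clk 18.38 pos [483.  300.5  -1.2] head -13.81 tilt [-0.0054 -0.034 ] j [ 0.83  0.51 -0.37 -0.03 -0.67  0.53] F [-0.1 -0.3 -0.1] w 85.7
shift cm [0.01 0.28 0.17] turn -0.002
```

>>> send_rows:
  steps:
    - [[0,0.2,0.1,0,1],[0,0,0,0,0.3],[0,0,0,0,0.3],[0,0,0,0,0.3],[0,0,0,0,0.3],[0,0,0,0,0.3],[0,0,0,0,0.3]]

```text
clock: 18.97
position: [482.7, 298.6, -3.1]
ee_rot: [0.993, -0.12, -0.001, -0.017]
contact_force: [0.3, 0.1, -1.4]
gripper_width: 61.1
```

```bash
python3 -c "
from h import *
to(482.4,297.8,-3,-13.7); ingrip('g4')"
```

```text
clk 18.97 pos [482.7 298.6  -3.1] head -13.81 tilt [-0.0054 -0.0341] j [ 0.83  0.51 -0.38 -0.03 -0.66  0.53] F [ 0.3  0.1 -1.4] w 61.1
shift cm [-0.01  0.09 -0.01] turn -0.002
rim n 7020 tool-z pct [-68.3 -67.5 -65.4 -61.1 -53.3] x max [62.1 62.2 62.3] y [-30.2 -29.7  30.5  31.1]
30 50 L [-26.8 -66.4] R [ 27.7 -66.5]
50 70 L [-26.6 -67. ] R [ 27.5 -67.2]
70 88 L [nan nan] R [nan nan]
  return _methods._mean(a, axis=axis, dtype=dtype,
  ret = um.true_divide(
```

>>> send_rows:
  steps:
    - [[0,0,-0.7,0,0.3],[0,0,-1.8,0,0.3],[0,0,-3,0,0.3],[0,0,-3,0,0.3],[0,0,-3,0,0.3],[0,0,-3,0,0.3],[0,0,-2,0,0.3]]

```text
clock: 19.6
position: [477.4, 288.0, 162.8]
ee_rot: [0.993, -0.121, -0.008, -0.009]
contact_force: [0.3, 0.9, -1.7]
gripper_width: 61.0
```

```bash
cat >> h.py <<'E'
def plan(x,y,hd,n,z=-0.05):
    s=arm.read_state();p=np.array(s["position"]);M=R.from_quat(s["ee_rot"]).as_matrix()
    h=np.arctan2(M[1,0],M[0,0]); dh=np.radians(hd); dh=h+(dh-h+np.pi)%(2*np.pi)-np.pi
    st=(np.array([x,y])-p[:2])/10/n
    for k in range(n):
        g=h+(dh-h)*k/n; c,sn=np.cos(g),np.sin(g)
        print([round(float(c*st[0]+sn*st[1]),1),round(float(sn*st[0]-c*st[1]),1),z,round(float(-(dh-h)/n),3)],end=" ")
    print()
E
python3 -c "
from h import *
to(504.9,15.3,160,-165.7); plan(504.9,15.3,-165.7,22)"
```

```text
clk 19.6 pos [477.4 288.  162.8] head -13.94 tilt [-0.0173 -0.0163] j [ 0.82  0.3  -0.21 -0.03 -1.06  0.52] F [ 0.3  0.9 -1.7] w 61.0
shift cm [ 9.24 25.8  -0.3 ] turn 2.649
[0.4, 1.2, -0.05, 0.12] [0.6, 1.1, -0.05, 0.12] [0.7, 1.0, -0.05, 0.12] [0.8, 0.9, -0.05, 0.12] [0.9, 0.8, -0.05, 0.12] [1.0, 0.7, -0.05, 0.12] [1.1, 0.6, -0.05, 0.12] [1.2, 0.5, -0.05, 0.12] [1.2, 0.3, -0.05, 0.12] [1.2, 0.2, -0.05, 0.12] [1.2, 0.0, -0.05, 0.12] [1.2, -0.1, -0.05, 0.12] [1.2, -0.3, -0.05, 0.12] [1.2, -0.4, -0.05, 0.12] [1.1, -0.6, -0.05, 0.12] [1.0, -0.7, -0.05, 0.12] [1.0, -0.8, -0.05, 0.12] [0.9, -0.9, -0.05, 0.12] [0.7, -1.0, -0.05, 0.12] [0.6, -1.1, -0.05, 0.12] [0.5, -1.2, -0.05, 0.12] [0.3, -1.2, -0.05, 0.12]
```

>>> send_rows:
  steps:
    - [[0.4,1.2,-0.05,0.12,0.3],[0.6,1.1,-0.05,0.12,0.3],[0.7,1.0,-0.05,0.12,0.3],[0.8,0.9,-0.05,0.12,0.3],[0.9,0.8,-0.05,0.12,0.3],[1.0,0.7,-0.05,0.12,0.3],[1.1,0.6,-0.05,0.12,0.3],[1.2,0.5,-0.05,0.12,0.3],[1.2,0.3,-0.05,0.12,0.3],[1.2,0.2,-0.05,0.12,0.3]]

```text
clock: 20.43
position: [487.4, 160.8, 175.6]
ee_rot: [0.735, -0.678, -0.012, -0.009]
contact_force: [-1.0, 0.5, -2.9]
gripper_width: 61.2
```

```bash
python3 -c "
from h import *
to(504.9,15.3,160,-165.7); plan(504.9,15.3,-165.7,12)"
```

```text
clk 20.43 pos [487.4 160.8 175.6] head -85.32 tilt [-0.0302  0.0021] j [ 0.62  0.21 -0.29 -0.03 -1.05 -0.52] F [-1.   0.5 -2.9] w 61.2
shift cm [14.69 -0.56  1.11] turn 1.403
[1.2, -0.0, -0.05, 0.117] [1.2, -0.2, -0.05, 0.117] [1.2, -0.3, -0.05, 0.117] [1.1, -0.5, -0.05, 0.117] [1.1, -0.6, -0.05, 0.117] [1.0, -0.7, -0.05, 0.117] [0.9, -0.8, -0.05, 0.117] [0.8, -0.9, -0.05, 0.117] [0.7, -1.0, -0.05, 0.117] [0.6, -1.1, -0.05, 0.117] [0.4, -1.1, -0.05, 0.117] [0.3, -1.2, -0.05, 0.117]
```

Tilt is staying small with this light tray, so I continue the turn straight to the stack.

>>> send_rows:
  steps:
    - [[1.2,0,0.05,0.12,0.3],[1.2,-0.2,0.05,0.12,0.3],[1.2,-0.3,0.05,0.12,0.3],[1.1,-0.5,0.05,0.12,0.3],[1.1,-0.6,0.05,0.12,0.3],[1.0,-0.7,0.05,0.12,0.3],[0.9,-0.8,0.05,0.12,0.3],[0.8,-0.9,0.05,0.12,0.3],[0.7,-1.0,0.05,0.12,0.3],[0.6,-1.1,0.05,0.12,0.3]]

```text
clock: 21.27
position: [489.4, 30.2, 168.5]
ee_rot: [-0.2, 0.98, 0.016, -0.003]
contact_force: [0.1, 0.5, -2.0]
gripper_width: 60.9
```

```bash
python3 -c "
from h import *
to(504.9,15.3,150,-165.7)"
```

```text
clk 21.27 pos [489.4  30.2 168.5] head -156.93 tilt [-0.0001  0.0317] j [ 0.37  0.19 -0.34 -0.04 -1.04 -1.52] F [ 0.1  0.5 -2. ] w 60.9
shift cm [-0.84 -2.03  1.79] turn 0.153
```

>>> send_rows:
  steps:
    - [[-0.6,-1.2,0.2,0.09,0.3],[-0.2,-0.5,0.2,0.06,0.3],[0,0,0.2,0,0.3]]

```text
clock: 21.52
position: [500.9, 14.3, 162.6]
ee_rot: [-0.119, 0.993, 0.015, -0.005]
contact_force: [-0.1, 0.5, -2.4]
gripper_width: 61.4
```

```bash
python3 -c "
from h import *
ingrip('g5'); to(504.9,15.3,140,-165.7)"
```

```text
rim n 7317 tool-z pct [-68.4 -67.6 -65.6 -61.2 -52.8] x max [64.7 64.8 64.8] y [-30.6 -30.1  30.2  30.7]
30 50 L [-27.2 -66.6] R [ 27.2 -66.6]
50 70 L [-27.  -67.1] R [ 27.1 -67.1]
70 88 L [nan nan] R [nan nan]
clk 21.57 pos [500.4  14.6 162.1] head -166.22 tilt [0.0079 0.032 ] j [ 0.33  0.22 -0.33 -0.04 -1.03 -1.64] F [-0.5  0.9 -2.1] w 61.7
shift cm [-0.47 -0.11  2.21] turn -0.009
  return _methods._mean(a, axis=axis, dtype=dtype,
  ret = um.true_divide(
```

>>> send_rows:
  steps:
    - [[-0.5,0,0.3,-0.009,0.3],[-0.2,0,0.8,0,0.3],[0,0,1,0,0.3],[0,0,0.5,0,0.3]]

```text
clock: 21.9
position: [507.2, 18.4, 135.7]
ee_rot: [-0.128, 0.992, 0.016, -0.005]
contact_force: [-0.9, -0.1, -2.6]
gripper_width: 61.5
```

```bash
python3 -c "
from h import *
to(507.4,15.9,122,-165.7)"
```

```text
clk 21.9 pos [507.2  18.4 135.7] head -165.3 tilt [0.0049 0.0328] j [ 0.33  0.25 -0.35 -0.04 -0.97 -1.63] F [-0.9 -0.1 -2.6] w 61.5
shift cm [ 0.04 -0.3   1.36] turn 0.007
```

>>> send_rows:
  steps:
    - [[0,-0.25,0.3,0.007,0.3],[0,-0.1,0.5,0,0.3],[0,0,0.4,0,0.3]]

```text
clock: 22.15
position: [507.4, 16.1, 121.6]
ee_rot: [-0.126, 0.992, 0.016, -0.006]
contact_force: [-0.7, -0.3, -2.3]
gripper_width: 61.5
```

```bash
python3 -c "
from h import *
to(507.4,15.9,113,-165.7)"
```

```text
clk 22.15 pos [507.4  16.1 121.6] head -165.56 tilt [0.0072 0.0327] j [ 0.33  0.27 -0.36 -0.04 -0.94 -1.62] F [-0.7 -0.3 -2.3] w 61.5
shift cm [-0.   -0.05  0.85] turn 0.003
```

>>> send_rows:
  steps:
    - [[0,0,0.4,0,0.3],[0,0,0.3,0,0.3],[0,0,0.2,0,0.3]]

```text
clock: 22.4
position: [507.1, 16.0, 112.5]
ee_rot: [-0.126, 0.992, 0.015, -0.006]
contact_force: [-8.3, -1.1, 18.0]
gripper_width: 61.5
```

```bash
python3 -c "
from h import *
to(507.4,15.9,113,-165.7)"
```

```text
clk 22.4 pos [507.1  16.  112.5] head -165.48 tilt [0.0082 0.0316] j [ 0.33  0.28 -0.38 -0.04 -0.92 -1.62] F [-8.3 -1.1 18. ] w 61.5
shift cm [-0.03 -0.01 -0.05] turn 0.004
```

Contact is at the expected height, so I release.

>>> send_rows:
  steps:
    - [[0,0,0,0,0.3],[0,0,0,0,0.78],[0,0,0,0,0.85],[0,0,0,0,1],[0,0,0,0,1],[0,0,0,0,1]]

```text
clock: 22.9
position: [509.9, 16.4, 115.5]
ee_rot: [-0.127, 0.992, 0.015, -0.002]
contact_force: [0.1, 0.2, 0.2]
gripper_width: 85.3
```

```bash
python3 -c "
from h import *
to(507.4,15.9,220,-165.7)"
```

```text
clk 22.9 pos [509.9  16.4 115.5] head -165.39 tilt [0.0004 0.0305] j [ 0.33  0.28 -0.37 -0.04 -0.92 -1.62] F [0.1 0.2 0.2] w 85.3
shift cm [  0.26   0.34 -10.45] turn 0.005
```

>>> send_rows:
  steps:
    - [[0,0,-1,0,1],[0,0,-2,0,1],[0,0.1,-2.5,0,1],[0,0.2,-2.5,0,1],[0,0.1,-2.5,0,1],[0,-1,-1,0,1],[0,-3,0,0,1],[0,-3.5,0,0,1],[0,-3.5,0,0,1],[0,-3.5,0,0,1]]

```text
clock: 23.73
position: [549.0, -123.6, 241.3]
ee_rot: [-0.133, 0.991, 0.014, 0.003]
contact_force: [0.2, -0.9, 1.2]
gripper_width: 85.2
```

>>> send_rows:
  steps:
    - [[0,-3.5,0,0,1],[0,-3.5,0,0,1],[0,-2,0,0,1],[0,0,0,0,1],[0,0,0,0,1]]

```text
clock: 24.15
position: [574.3, -221.7, 241.8]
ee_rot: [-0.13, 0.991, 0.013, 0.004]
contact_force: [1.4, 0.5, 0.3]
gripper_width: 85.7
```

```bash
python3 - <<'E'
from h import *
to()
s,it,dt,P=shot("top","t6"); q=tray(P,it,(527,21),(168,190)); r=cv2.minAreaRect(np.ascontiguousarray(q[:,:2].astype(np.float32))); print("c",r)
A=np.c_[q[:,:2]-q[:,:2].mean(0),np.ones(len(q))]; k=np.abs(q[:,2]-np.median(q[:,2]))<6; print("slope",np.linalg.lstsq(A[k],q[k,2],rcond=None)[0].round(3))
s,im,d,P=shot("scene","s6")
t0=cv2.imread("pics/top0.png")
cv2.imwrite("pics/m6.png",np.hstack([cv2.resize(im[130:280,160:360],(400,300),interpolation=cv2.INTER_CUBIC),cv2.resize(it[95:245,120:320],(400,300),interpolation=cv2.INTER_CUBIC)]))
E
```

```text
clk 24.15 pos [ 574.3 -221.7  241.8] head -165.09 tilt [-0.0111  0.0239] j [-0.12  0.35  0.06 -0.03 -1.29 -1.18] F [1.4 0.5 0.3] w 85.7
shift cm [0. 0. 0.] turn None
n 255 z 179.0
c ((537.845947265625, 24.79955291748047), (191.03695678710938, 61.92621994018555), 14.423779487609863)
slope [-7.00000e-03  1.00000e-02  1.79079e+02]
```

View pics/m6.png

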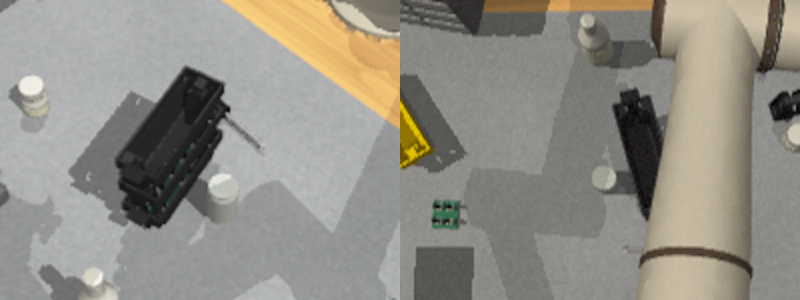

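The scene view shows three tiers, level, with the top tab at the far end. The top fit puts tray_c at (529.8, 22.7) with its rim at 179 mm, against tray_b at (529.7, 21.6). A quick check of the bystanders before handing in.

```bash
python3 - <<'E'
from h import *
a=np.load("pics/scene0.npy"); P0=world("scene",a); i0=cv2.imread("pics/scene0.png")
s,i1,d1,P1=shot("scene","s7")
for n,(u,v) in dict(can=(271,227),jar=(176,178),bottle=(209,280),meter=(138,221),bin=(124,138),loose=(362,290),driver=(268,183)).items():
    t=i0[v-12:v+13,u-12:u+13]; r=cv2.matchTemplate(i1[v-30:v+31,u-30:u+31],t,cv2.TM_CCOEFF_NORMED); _,m,_,l=cv2.minMaxLoc(r)
    print(n,"px shift",(l[0]-18,l[1]-18),round(m,2))
# lower tray: points at rim height 56-66 near the stack
for nm,P in(("before",P0),("after",P1)):
    q=P[(np.abs(P[:,:,2]-61)<5)&(np.hypot(P[:,:,0]-527,P[:,:,1]-21)<115)]
    D=q[:,:2]-[527.2,21]; h=np.radians(14.3); u=D@[np.cos(h),np.sin(h)]; v=D@[-np.sin(h),np.cos(h)]
    k=np.abs(v)<36
    print(nm,"u",np.percentile(u[k],[.5,99.5]).round(1),"v max",np.percentile(v[k],[99]).round(1))
to()
E
```

```text
can px shift (0, 0) 0.89
jar px shift (0, 0) 0.72
bottle px shift (0, 0) 0.96
meter px shift (0, 0) 1.0
bin px shift (0, 0) 0.76
loose px shift (0, 0) 0.99
driver px shift (2, 2) 0.6
before u [-85.2 106.9] v max [30.8]
after u [-84.4 106.7] v max [30.6]
clk 24.3 pos [ 574.2 -219.9  242. ] head -164.92 tilt [-0.0114  0.024 ] j [-0.12  0.35  0.06 -0.03 -1.29 -1.18] F [ 1.2  0.  -0. ] w 85.4
shift cm [0. 0. 0.] turn None
```

```bash
python3 -c "
from bench import job
print(job.job_done())"
```

```text
the job is handed in; nothing more can be done
None
```

The three trays are stacked where the display tray stands, and the job is handed in. The eight-knob tray sits on the display tray and the empty black tray is on top, each turned end for end against the one below.

**Last checks:**
- **Heights:** the rims read 121 mm and 179 mm, against 122 mm and 180 mm expected. The top tray is level to about 0.01 rad.
- **Centring:** by the top camera, the eight-knob tray is about 2.5 mm from the display tray's centre. The empty tray is about 1 mm from the eight-knob tray's centre.
- **Bottom tray and bystanders:** the bottom tray moved less than 1 mm. The can, jar, bottle, meter, bin and loose board show no pixel shift.
- **Weakest check:** the screwdriver matched poorly (0.6, with a 2 px shift) because the stack and shadows partly hide it. The arm never went near it.

**What went wrong on the way:**
- **Empty first grasp:** the fingers end about 30–40 mm short of the reported tool point. My first grasp closed above the rim of the eight-knob tray without touching anything. I re-gripped it lower.
- **Tilt under load:** turning the eight-knob tray sagged and tilted the tool by about 0.09 rad. I set it down on free bench to level it before placing it.

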